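Fit the pump's outlet elbow facing the mark

TASK

Fit the orange pipe elbow into the black socket on top of the blue pump, pushed fully home and upright, with its open mouth facing the way the yellow mark points. Leave the grey elbow standing where it is, and let go of the orange one at the end.

Things in the scene. Friction and masses are not known exactly. Their poses are not given: they have to be found in the camera images.
- elbow: Orange plastic pipe elbow, 90 g, upright on its spigot at one of two places, the grey one at the other. Origin: centre of underside; z up, x level to the mouth. Spigot 42 mm dia., z 0-30 mm; barrel 56 mm dia., z 30-64, its underside a shoulder; domed top at z 92. Branch along +x at z 64, 40 mm dia., bead 48 mm dia. from x 50 to 68. Grip from above across the barrel, along y, at z about 55.
- elbow_mouth (a point): Centre of the orange elbow's dark open mouth, 68 mm along x and 64 mm up z from the elbow's origin; axes as the elbow's.
- pump_socket (a point): Rim centre of the black socket on the fixed blue pump, 163 mm above the bench; z up, x the way the yellow mark points outward. Socket: outside 68, bore 50, 35 mm deep. Mark: stripe 18 mm wide on the grey flange (170 mm dia., 38 mm below the rim), from socket to edge. Motor along -x, 200 mm long, 27 mm below the rim at most. Fully home, the elbow's shoulder is on the rim, its origin 30 mm below.
- grey_elbow: Grey plastic elbow, same shape, size and frame as the orange one; not wanted, stays standing where it is.
There are look-alikes about, which are no part of the job. Of the things like the elbow, leave any that is green; of the rest the smaller one is meant.

How it is judged:
By the outcome, as a careful person would: the job done as asked, in the order asked, and still so for the second after the job is handed in, with the robot touching nothing.
It also fails if it takes over 35 s, if anything falls off the work surface, if the arm or the gripper's body presses on something with over 40 N, if the wrist force passes 120 N, or if a joint passes its speed limit or range.

ROBOT

A 6-joint arm with a two-finger parallel gripper is mounted at the origin on the work surface. World frame = base frame: x ahead of the robot, y to its left, z up, the work surface at z = 0. Lengths are in mm, angles in rad, forces in N, time in s.
With the tool pointing down it reaches from about 275 to 850 mm from the base axis. Payload 5.2 kg.
Tool frame: the origin (TCP) lies at the very end of the fingers, on their centre line; the grasp point (between the pads) lies 19 mm behind it (grip_depth is the distance from the TCP to the grasp point, in mm); z points along the fingers, x is the direction in which the jaws open and shut, and the axes are right-handed (so a half turn about z gives the same grasp; the last joint's range is limited). The gripper opens to 85 mm and grips with 20 to 120 N. Pads are 22 mm wide; open, the fingers measure 114 mm over their backs; the gripper's body (76 mm by 85 mm) begins 54 mm behind the grasp point. The pads swing forward as they close: fully open they stand 13 mm farther back than shut.
Start: joints at [-1.405, 0.259, 1.535, -0, 1.348, -0.203], TCP at [198.294, -513.015, 231.31] pointing down, gripper open.
Joint ranges: [-3.14, 3.14], [-0.91, 2.08], [0.19, 2.58], [-1.22, 4.36], [0.22, 2.71], [-3.12, 3.12]. Speed limits (rad/s): [2.57, 2.57, 3.14, 3.14, 3.14, 3.14].

INTERFACE

Orientations are given as [roll, pitch, yaw] about the fixed x, y, z axes, in that order (R = Rz(yaw) Ry(pitch) Rx(roll)).
In Python, from plant import get_obs, grab_frame, job_done, find_in, trace, mark_of, grip_depth gives the robot as it stands.
- The arm moves only by the tool step_arm, never from a script. Its argument "steps" is a list of rows, each a list of 2 entries, a list of its own where there are three numbers: the shift along the tool's x, y, z in m, then the turn, a rotation vector about the tool's x, y, z in degrees. In form: [[[dx, dy, dz], [ax, ay, az]], ...]. A call has exactly 10 rows; each row is the pose to reach, as a shift and turn from the pose commanded when the call began, along the tool's axes at that moment; what a row does not reach only later rows make up. A row lasts 1/12 s, in which the tool goes at most 41.7 mm and 7.16 degrees, less where a joint would pass 70% of its speed; a pose out of reach is approached as far as the arm can. A call with a gripper value outside its range is refused whole. "jaw" is the gripper's target within -1 to 1 (shut at 1, half-way at 0, fully open at -1), set as the call begins (left out, the last holds). The fingers move at their own pace and stop on an object; "grip_force" is the grip in N (left out, the last holds). Time passes only in rows, so rows that repeat a pose let the fingers close, or fill a call up. It gives the time, the measured TCP pose, the force and the opening at its end, in the units of the state.
- get_obs(): the state, without advancing time (a new reading comes with each control period).
- grab_frame(name): name is "scene" or "top" or "wrist"; returns a dict with "image" (384x512x3 uint8, red, green, blue), "mtx" (3x3 intrinsics, pixels), "k1" (the pictures are not rectified: a ray, as slopes to the right and down, at radius r is drawn at 1 + k1 r^2 times it, then the intrinsics apply), "pose" (4x4, takes a point from camera to world coordinates). Camera axes: x right, y up, looking along -z (the intrinsics and any distortion apply to the point x, -y, -z); pixel columns grow to the right and rows downward; lengths in mm; the calibration is good to about 2 mm. A picture is of the moment at which its call begins. There is no depth.
- job_done(): hands the job in, once; it reports no verdict.
Trained networks look in the newest picture that a camera, given by its name, has taken for a name from the list of things; names that differ only in an ending like _2 or _b are one class to them, and where a whole thing is asked for, a point or a joint stands for the part that bears it (a point fixed in the world has none). Each returns a list of dicts, best first, with "p" (0 to 1); they miss things now and then, are a little off and sometimes report something else, mostly with a low value. They report only what shows in the picture. A call takes as long as a camera call. They do not tell look-alikes from the thing itself.
- find_in(camera, label): "centre" ([x, y, z] in mm, in world coordinates, good to about 4 mm: the middle of the surface that is visible of it).
- trace(camera, label): "region" (384x512 bool, what is visible of it).
- mark_of(camera, label): "centre" ([x, y, z] in mm, in world coordinates, good to about 4 mm: a listed point, or the origin of a listed thing).
The state is a dict: "clock": time; "joint_positions": joint angles; "joint_vel": joint speeds; "effort": joint torques, N m; "ee_pos": TCP position; "tool_rot": TCP orientation; "force": force on the tool from outside, world axes, zero at the start; "wrist_torque": the same for the moment, N m; "gripper_width": finger opening in mm.
Only numpy, scipy, OpenCV 4.12 (cv2) and the standard library are available. Lean on these libraries where they do the work, as an engineer would, in place of code of your own. Each camera call takes 0.05 s, during which the arm holds its last target.

## Working session

There is one attempt and no reset: what is moved stays moved. The work goes in short steps, Python scripts to look and compute and a tool call to move; the robot and the scene stay as the last step left them, time stands still between calls to the robot, and variables do not carry over. Pictures are saved under pics/ and viewed, and the job is handed in when it is done.

Besides the shell and the picture viewer there is one more tool, called after ">>>" as name(argument=value, ...), one argument or row to a line, values as JSON. step_arm: Moves the arm, as the interface text tells. Its arguments: {"type":"object","properties":{"steps":{"type":"array"},"jaw":{"type":"number"},"grip_force":{"type":"number"}},"required":["steps"]}

```bash
ls; mkdir -p pics; cat > h.py <<'E'
import numpy as np, cv2
from plant import *
def save(fr,n): cv2.imwrite('pics/'+n,cv2.cvtColor(fr['image'],cv2.COLOR_RGB2BGR))
def ray(fr,u,v):
    K=fr['mtx'];x=(u-K[0,2])/K[0,0];y=(v-K[1,2])/K[1,1]
    k=fr['k1'];a,b=x,y
    for _ in range(30):
        r2=a*a+b*b;a=x/(1+k*r2);b=y/(1+k*r2)
    P=fr['pose'];d=P[:3,:3]@np.array([a,-b,-1.]);return P[:3,3],d/np.linalg.norm(d)
def atz(fr,u,v,z):
    o,d=ray(fr,u,v);return o+d*(z-o[2])/d[2]
def proj(fr,p):
    P=fr['pose'];c=P[:3,:3].T@(np.asarray(p,float)-P[:3,3]);a,b=c[0]/-c[2],-c[1]/-c[2]
    s=1+fr['k1']*(a*a+b*b);K=fr['mtx'];return np.array([K[0,0]*a*s+K[0,2],K[1,1]*b*s+K[1,2]])
def tri(l):
    A=np.zeros((3,3));B=np.zeros(3)
    for o,d in l:
        M=np.eye(3)-np.outer(d,d);A+=M;B+=M@o
    p=np.linalg.solve(A,B);return p,[round(float(np.linalg.norm((np.eye(3)-np.outer(d,d))@(p-o))),1) for o,d in l]
E
python3 - <<'E'
from h import *
np.set_printoptions(precision=3,suppress=True)
print(get_obs(),grip_depth)
for c in ('scene','top','wrist'):
    f=grab_frame(c);save(f,c+'0.png');print(c,f['k1'],f['mtx'].tolist(),f['pose'].round(3).tolist())
    for l in ('elbow','grey_elbow'):
        for r in find_in(c,l):print(' find',l,np.round(r['centre'],0),round(r['p'],2),proj(f,r['centre']).round())
    for l in ('elbow_mouth','pump_socket','elbow'):
        for r in mark_of(c,l):print(' mark',l,np.round(r['centre'],0),round(r['p'],2),proj(f,r['centre']).round())
E
```

```text
pics
{'clock': 0.0, 'joint_positions': array([-1.405,  0.259,  1.536, -0.   ,  1.348, -0.203]), 'joint_vel': array([ 0.   , -0.001, -0.   , -0.002,  0.   , -0.001]), 'effort': array([ -0.001, -44.603, -29.057,  -0.   ,   0.012,  -0.   ]), 'ee_pos': array([ 198.191, -512.474,  230.469]), 'tool_rot': array([-3.141,  0.002, -1.202]), 'force': array([0.642, 0.348, 0.116]), 'wrist_torque': array([ 0.052, -0.064,  0.044]), 'gripper_width': 85.52976507028966} 18.700000000000003
scene -0.07115885969859174 [[401.10407661571884, 0.0, 255.06939789536838], [0.0, 401.10407661571884, 192.19565511743016], [0.0, 0.0, 1.0]] [[-0.8, -0.4, 0.447, 1013.494], [0.6, -0.549, 0.582, 509.512], [0.012, 0.734, 0.679, 701.751], [0.0, 0.0, 0.0, 1.0]]
 find elbow [506.  98. 103.] 0.85 [325. 197.]
 find elbow [653.  93.  75.] 0.76 [270. 235.]
 find elbow [838.  37. 105.] 0.56 [176. 249.]
 mark elbow_mouth [751.  11.  89.] 0.98 [208. 227.]
 mark elbow_mouth [447.   9.  86.] 0.82 [315. 172.]
 mark elbow_mouth [679.  40.  63.] 0.8 [245. 229.]
 mark pump_socket [ 531. -187.  163.] 0.95 [239. 119.]
 mark elbow [496.  9
[... 518 characters left out ...]
rey_elbow [421. 229.  81.] 0.72 [158. 289.]
 mark elbow_mouth [678.  41.  62.] 0.93 [240. 180.]
 mark elbow_mouth [754.  14.  86.] 0.78 [250. 148.]
 mark elbow_mouth [446.  12.  88.] 0.58 [253. 276.]
 mark elbow_mouth [640.  90.   4.] 0.26 [222. 200.]
 mark pump_socket [ 534. -193.  161.] 0.94 [348. 234.]
 mark elbow [852.  14.   1.] 0.87 [250. 123.]
 mark elbow [498.  86.   4.] 0.73 [224. 255.]
 mark elbow [636.  92.   2.] 0.72 [221. 201.]
wrist -0.0448938050612386 [[268.075190287405, 0.0, 258.84293601058147], [0.0, 268.075190287405, 190.72301164487808], [0.0, 0.0, 1.0]] [[0.361, 0.887, 0.288, 273.139], [-0.933, 0.344, 0.11, -484.272], [-0.001, -0.309, 0.951, 373.221], [0.0, 0.0, 0.0, 1.0]]
```

View pics/scene0.png

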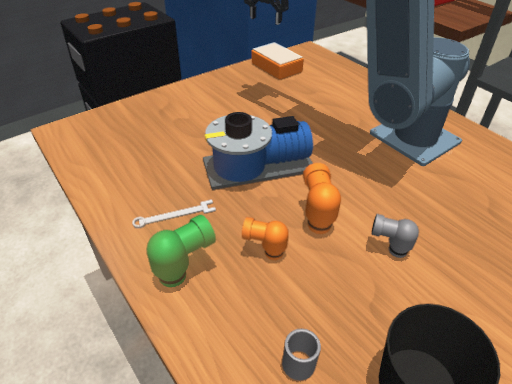

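View pics/top0.png

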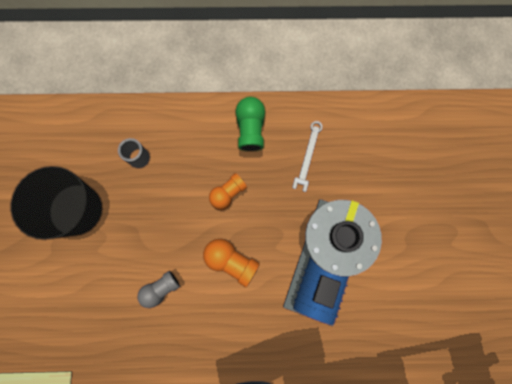

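View pics/wrist0.png

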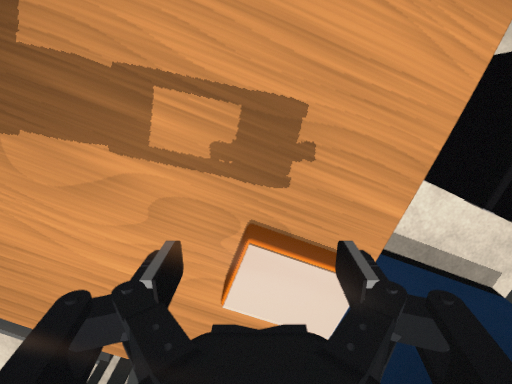

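The scene and top views show these candidates:
- green elbow: scene (175,255), top (250,122)
- big orange elbow: scene (322,200), top (225,258)
- small orange elbow: scene (270,237), top (224,194)
- grey elbow: scene (400,237), top (157,290)

Leaving the green one, the smaller orange one is the one I want. Next I'll take close crops and finer measurements.

```bash
python3 - <<'E'
from h import *
np.set_printoptions(precision=1,suppress=True)
fs={c:grab_frame(c) for c in('scene','top')}
# crops
t=fs['top']['image'];s=fs['scene']['image']
a=cv2.resize(t[160:220,195:265],None,fx=5,fy=5,interpolation=cv2.INTER_CUBIC)
b=cv2.resize(t[190:290,295:395],None,fx=4,fy=4,interpolation=cv2.INTER_CUBIC)
c=cv2.resize(s[205:265,230:300],None,fx=5,fy=5,interpolation=cv2.INTER_CUBIC)
out=np.zeros((600,750,3),np.uint8);out[:300,:350]=a;out[300:600,:350]=c;out[:400,350:750]=b
cv2.imwrite('pics/crop1.png',out[:,:,::-1])
# yellow stripe
for n,f in fs.items():
    im=f['image'].astype(int);m=(im[...,0]>150)&(im[...,1]>140)&(im[...,2]<90)
    x0,x1,y0,y1=(310,390,190,280) if n=='top' else (190,290,100,190)
    vv,uu=np.nonzero(m[y0:y1,x0:x1]);P=np.array([atz(f,u+x0,v+y0,125) for u,v in zip(uu,vv)])[:,:2]
    mu=P.mean(0);w,V=np.linalg.eigh(np.cov(P.T));d=V[:,1]
    q=(P-mu)@d
    print(n,len(P),'stripe mean',mu,'dir deg',np.degrees(np.arctan2(d[1],d[0])),q.min(),q.max())
    for S in ((532,-190),):
        e=mu-np.array(S);print('  from socket',np.degrees(np.arctan2(e[1],e[0])),np.linalg.norm(e))
    r=[x for x in trace(n,'elbow')]
    for x in r:
        g=x['region'];ys,xs=np.nonzero(g);print('  reg',round(x['p'],2),xs.min(),xs.max(),ys.min(),ys.max(),xs.mean(),ys.mean(), g.sum())
E
```

```text
scene 968 stripe mean [ 560.3 -217.2] dir deg 53.110248434484845 -157.40537045996274 221.34532432920048
  from socket -43.85022602133411 39.279063909845355
  reg 0.84 303 340 162 234 320.34659090909093 198.70764462809916 1936
  reg 0.83 242 289 218 261 267.6497730711044 236.49394856278366 1322
  reg 0.64 146 215 215 286 177.3666902404526 249.57920792079207 2828
top 146 stripe mean [ 590.6 -215.4] dir deg 157.9026208205951 -23.06036518537678 24.87885146637375
  from socket -23.386806084885688 63.8955786343167
  reg 0.92 235 265 97 151 250.35405998536942 123.84272128749086 1367
  reg 0.7 210 245 174 210 226.5370879120879 192.47115384615384 728
  reg 0.6 203 259 239 287 229.47565789473686 260.9328947368421 1520
```

View pics/crop1.png

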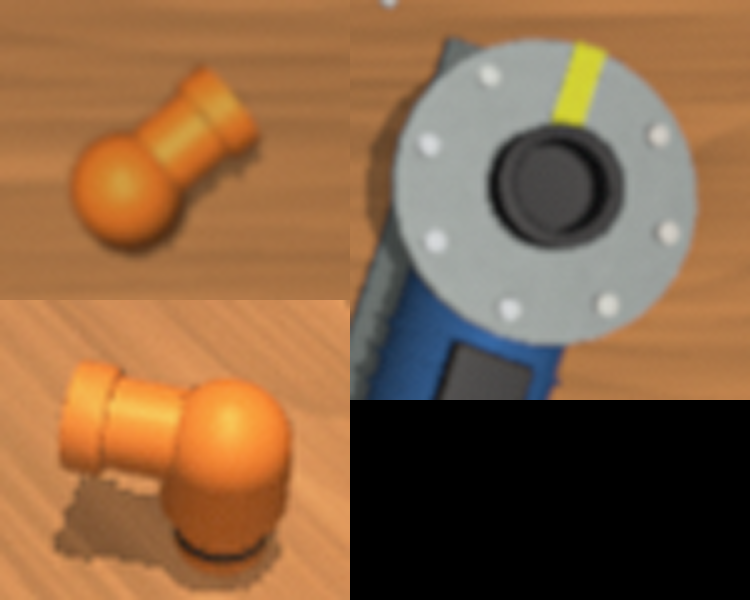

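```bash
cat > fit.py <<'E'
from h import *
from scipy.optimize import minimize
def ring(c,ax,r,n=60):
    ax=np.array(ax,float);ax/=np.linalg.norm(ax);t=np.array([0,0,1.]) if abs(ax[2])<.9 else np.array([1.,0,0])
    a=np.cross(ax,t);a/=np.linalg.norm(a);b=np.cross(ax,a);th=np.linspace(0,2*np.pi,n)
    return np.array(c)+r*(np.cos(th)[:,None]*a+np.sin(th)[:,None]*b)
Z=[0,0,1];X=[1,0,0]
S=[];
for k in np.linspace(0,1,12):S.append(ring([0,0,64+28*np.sin(k*1.57)],Z,28*np.cos(k*1.57)))
def cyl(a,b,ax,r):return np.vstack([ring(a,ax,r),ring(b,ax,r)])
ELB=[np.vstack([cyl([0,0,30],[0,0,64],Z,28)]+S),cyl([0,0,0],[0,0,30],Z,21),cyl([0,0,64],[50,0,64],X,20),cyl([50,0,64],[68,0,64],X,24)]
SS=4
def sil(fr,parts,p,box):
    x,y,z,w=p;R=np.array([[np.cos(w),-np.sin(w),0],[np.sin(w),np.cos(w),0],[0,0,1]])
    x0,x1,y0,y1=box;m=np.zeros(((y1-y0)*SS,(x1-x0)*SS),np.uint8)
    for q in parts:
        W=q@R.T+[x,y,z];uv=np.array([proj(fr,k) for k in W]);uv=((uv+.5-[x0,y0])*SS*16).round().astype(np.int32)
        cv2.fillConvexPoly(m,cv2.convexHull(uv),255,cv2.LINE_AA,4)
    return cv2.resize(m,None,fx=1/SS,fy=1/SS,interpolation=cv2.INTER_AREA)/255.
def fit(obs,parts,p0,free,steps):
    def f(v):
        p=np.array(p0,float);p[free]=v;return sum(np.abs(sil(fr,parts,p,b)-m).sum() for fr,m,b in obs)
    v0=np.array(p0,float)[free];sx=np.vstack([v0]+[v0+np.eye(len(v0))[i]*steps[i] for i in range(len(v0))])
    r=minimize(f,v0,method='Nelder-Mead',options=dict(initial_simplex=sx,xatol=.05,fatol=.3,maxiter=200));return r.x,r.fun
E
python3 - <<'E'
from fit import *
np.set_printoptions(precision=2,suppress=True)
fs={c:grab_frame(c) for c in('scene','top')}
B={'scene':(232,300,208,266),'top':(200,255,165,220)};obs=[]
vis=[]
for n,f in fs.items():
    x0,x1,y0,y1=B[n];h=cv2.cvtColor(f['image'],cv2.COLOR_RGB2HSV)[y0:y1,x0:x1]
    m=((h[...,1]>185)&(h[...,2]>70)).astype(np.uint8)
    m=cv2.morphologyEx(m,cv2.MORPH_CLOSE,np.ones((5,5),np.uint8))
    nl,lab,st,_=cv2.connectedComponentsWithStats(m);k=1+np.argmax(st[1:,4]);m=(lab==k)*1.
    print(n,m.sum());obs.append((f,m,B[n]))
p0=[637,92,0,-.9]
for nm,o in(('both',obs),('scene',obs[:1]),('top',obs[1:])):
    print(nm,*fit(o,ELB,p0,[0,1,3],[6,6,.1]))
v,e=fit(obs,ELB,p0,[0,1,2,3],[6,6,6,.1]);print('z free',v,e,np.degrees(v[3]))
for f,m,b in obs:
    s=sil(f,ELB,v,b);im=np.stack([m,s,0*m],-1)*255
    vis.append(cv2.resize(np.pad(im,((0,60-im.shape[0]),(0,70-im.shape[1]),(0,0))),None,fx=5,fy=5,interpolation=0))
cv2.imwrite('pics/fit1.png',np.hstack(vis))
# socket / flange
obs=[]
B={'scene':(195,285,100,170),'top':(295,395,190,290)}
for n,f in fs.items():
    x0,x1,y0,y1=B[n];h=cv2.cvtColor(f['image'],cv2.COLOR_RGB2HSV)[y0:y1,x0:x1].astype(int)
    dark=((h[...,2]<75)).astype(np.uint8)
    nl,lab,st,cen=cv2.connectedComponentsWithStats(dark)
    print(n,[(st[i].tolist(),cen[i]+[x0,y0]) for i in range(1,nl) if st[i,4]>60])
    yel=(h[...,0]>22)&(h[...,0]<38)&(h[...,1]>150)&(h[...,2]>120)
    nl,lab,st,cen=cv2.connectedComponentsWithStats(yel.astype(np.uint8));k=1+np.argmax(st[1:,4])
    vv,uu=np.nonzero(lab==k);P=np.array([atz(f,u+x0,v+y0,125) for u,v in zip(uu,vv)])[:,:2];print('yellow',st[k],P.mean(0))
    w,V=np.linalg.eigh(np.cov(P.T));print(np.degrees(np.arctan2(V[1,1],V[0,1])),np.ptp((P-P.mean(0))@V,axis=0))
E
```

```text
scene 1090.0
top 686.0
both [636.01  89.44  -0.87] 336.62745098039215
scene [635.13  88.13  -0.83] 225.86666666666665
top [637.83  90.26  -0.91] 105.36470588235294
z free [636.09  89.46  -0.76  -0.88] 335.94117647058823 -50.194479805403155
scene [([30, 12, 27, 27, 606], array([238.1, 125. ])), ([77, 17, 13, 17, 169], array([278.99, 124.79])), ([66, 48, 24, 22, 200], array([270.44, 162.18]))]
yellow [10 32 20  7 70] [ 588.77 -216.73]
159.0152339924355 [17.79 47.71]
top [([35, 32, 33, 30, 723], array([345.67, 236.28])), ([1, 52, 16, 48, 188], array([303.97, 267.35])), ([32, 88, 13, 12, 67], array([334.73, 284.42]))]
yellow [ 51  10  13  21 137] [ 589.3  -214.94]
157.19141664250097 [14.97 48.81][ WARN:0@11.404] global loadsave.cpp:1063 imwrite_ Unsupported depth image for selected encoder is fallbacked to CV_8U.
```

View pics/fit1.png

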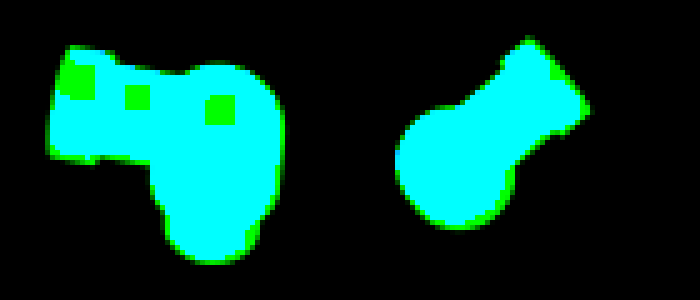

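```bash
python3 - <<'E'
from fit import *
np.set_printoptions(precision=2,suppress=True)
fs={c:grab_frame(c) for c in('scene','top')}
B={'scene':(215,262,100,150),'top':(322,372,212,262)};obs=[]
SOC=[cyl([0,0,-38],[0,0,0],Z,34)]
for n,f in fs.items():
    x0,x1,y0,y1=B[n];h=cv2.cvtColor(f['image'],cv2.COLOR_RGB2HSV)[y0:y1,x0:x1]
    m=(h[...,2]<90).astype(np.uint8)
    nl,lab,st,_=cv2.connectedComponentsWithStats(m);k=1+np.argmax(st[1:,4]);m=(lab==k).astype(np.uint8)
    c,_=cv2.findContours(m,cv2.RETR_EXTERNAL,2);m=cv2.drawContours(m*0,c,-1,1,-1)*1.
    obs.append((f,m,B[n]))
for nm,o in(('both',obs),('scene',obs[:1]),('top',obs[1:])):print(nm,*fit(o,SOC,[532,-190,163,0],[0,1],[5,5]))
v,e=fit(obs,SOC,[532,-190,163,0],[0,1,2],[5,5,5]);print(v,e)
for S in (v[:2],):
  for y in ((588.77,-216.73),(589.3,-214.94)):
    d=np.array(y)-S;print(np.degrees(np.arctan2(d[1],d[0])),np.linalg.norm(d))
# flange: grey disc mask in top
f=fs['top'];x0,x1,y0,y1=295,395,190,290
h=cv2.cvtColor(f['image'],cv2.COLOR_RGB2HSV)[y0:y1,x0:x1].astype(int)
m=((h[...,1]<60)&(h[...,2]>105))|((h[...,0]>22)&(h[...,0]<38)&(h[...,1]>150)&(h[...,2]>120))
m=cv2.morphologyEx(m.astype(np.uint8),cv2.MORPH_OPEN,np.ones((9,9),np.uint8))
c,_=cv2.findContours(m,cv2.RETR_EXTERNAL,2);c=max(c,key=cv2.contourArea);m=cv2.drawContours(m*0,[c],-1,1,-1)*1.
print('flange',fit([(f,m,(x0,x1,y0,y1))],[ring([0,0,-38],Z,85)],[532,-190,163,0],[0,1],[5,5]))
E
```

```text
both [ 531.88 -192.93] 172.25098039215686
scene [ 530.67 -194.88] 57.035294117647055
top [ 531.91 -190.57] 111.33725490196079
[ 531.6  -193.35  161.88] 169.89019607843136
-22.24339392361689 61.762840370933105
-20.51560132130245 61.60381800590598
flange (array([ 531.03, -190.72]), np.float64(1167.6941176470589))
```

```bash
cat > go.py <<'E'
import sys
from h import *
from scipy.spatial.transform import Rotation as R
def go(p,yawdeg):
    o=get_obs();r=o['tool_rot'];C=R.from_euler('xyz',r);T=R.from_euler('xyz',[np.pi,0,np.radians(yawdeg)])
    d=C.inv().apply(np.array(p)-o['ee_pos'])/1000;w=(C.inv()*T).as_rotvec(degrees=True)
    print('t',round(o['clock'],2),'pos',o['ee_pos'].round(1),'rpy',np.degrees(r).round(2),'F',o['force'].round(1),'w',round(o['gripper_width'],1),'\n shift',d.round(4),'turn',w.round(2))
if __name__=='__main__': a=list(map(float,sys.argv[1:]));go(a[:3],a[3])
E
python3 go.py 636.5 90.5 210 39
```

```text
t 1.3 pos [ 198.3 -513.   231.3] rpy [180.    -0.   -68.87] F [-0.6 -0.5  0.4] w 85.3 
 shift [-0.405  -0.6263  0.0213] turn [   0.     -0.   -107.87]
```

>>> step_arm(
  steps=[
    [[-0.02,-0.031,-0.01],[0,0,-5.4]],
    [[-0.04,-0.063,-0.02],[0,0,-10.8]],
    [[-0.061,-0.094,-0.02],[0,0,-16.2]],
    [[-0.081,-0.125,-0.02],[0,0,-21.6]],
    [[-0.101,-0.157,-0.02],[0,0,-27]],
    [[-0.122,-0.188,-0.02],[0,0,-32.4]],
    [[-0.142,-0.219,-0.02],[0,0,-37.8]],
    [[-0.162,-0.25,-0.02],[0,0,-43.2]],
    [[-0.182,-0.282,-0.02],[0,0,-48.6]],
    [[-0.203,-0.313,-0.02],[0,0,-54]],
  ],
  jaw=-1,
)

```text
clock: 2.13
ee_pos: [418.0, -209.3, 251.6]
tool_rot: [3.141, -0.001, -0.255]
force: [0.0, -0.2, -0.6]
gripper_width: 85.7
```

```bash
python3 go.py 636.5 90.5 210 39
```

```text
t 2.13 pos [ 418.  -209.3  251.6] rpy [ 1.7998e+02 -5.0000e-02 -1.4620e+01] F [ 0.  -0.2 -0.6] w 85.7 
 shift [ 0.1358 -0.3453  0.0416] turn [ 4.000e-02 -4.000e-02 -5.362e+01]
```

>>> step_arm(
  steps=[
    [[0.015,-0.037,0.004],[0,0,-5.8]],
    [[0.03,-0.075,0.008],[0,0,-11.6]],
    [[0.045,-0.113,0.013],[0,0,-17.5]],
    [[0.06,-0.151,0.018],[0,0,-23.4]],
    [[0.075,-0.19,0.023],[0,0,-29.3]],
    [[0.09,-0.229,0.028],[0,0,-35.2]],
    [[0.105,-0.267,0.032],[0,0,-41.2]],
    [[0.12,-0.306,0.037],[0,0,-47.3]],
    [[0.136,-0.345,0.042],[0,0,-53.6]],
    [[0.136,-0.345,0.042],[0,0,-53.6]],
  ],
)

```text
clock: 2.97
ee_pos: [639.4, 93.9, 207.0]
tool_rot: [-3.139, -0.002, 0.686]
force: [-1.2, -0.0, -1.1]
gripper_width: 85.4
```

```bash
python3 - <<'E'
from h import *
np.set_printoptions(precision=1,suppress=True)
f=grab_frame('wrist');save(f,'wrist1.png')
for l in ('elbow_mouth','elbow'):
    for r in mark_of('wrist',l):print(l,r['centre'],round(r['p'],2),proj(f,r['centre']))
print('proj origin,dome top,mouth',[proj(f,p) for p in ((636.5,90,64),(636.5,90,92),(636.5+68*.63,90-68*.777,64))])
E
python3 go.py 636.5 90.5 100 39
```

```text
elbow_mouth [752.5, 13.6, 88.4] 0.62 [288.9 294.7]
elbow_mouth [680.4, 41.5, 63.6] 0.61 [256.5 233.7]
elbow_mouth [447.5, 12.1, 84.1] 0.56 [ 55.7 128.5]
elbow [499.9, 88.9, -0.5] 0.9 [168.6 100.4]
elbow [844.9, 16.9, -0.6] 0.81 [328.4 285.7]
elbow [640.3, 90.3, 3.6] 0.67 [256.5 169.7]
proj origin,dome top,mouth [array([253.4, 180.5]), array([252.9, 188. ]), array([253.4, 235.9])]
t 3.12 pos [636.8  88.1 208.6] rpy [-1.7997e+02  8.0000e-02  3.8760e+01] F [ 0.4 -0.3  0.8] w 85.5 
 shift [ 0.0015 -0.002   0.1086] turn [-0.03  0.08 -0.24]
```

View pics/wrist1.png

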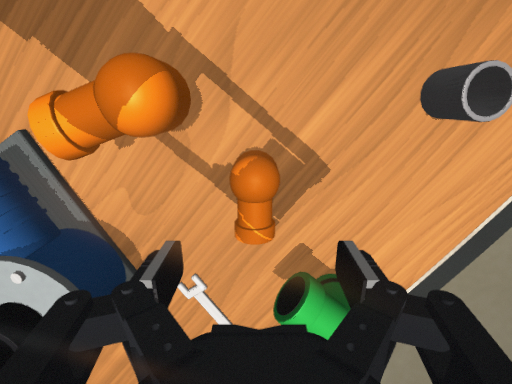

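```bash
python3 - <<'E'
from fit import *
np.set_printoptions(precision=2,suppress=True)
obs=[]
f=grab_frame('wrist');save(f,'wrist2.png');print(get_obs()['ee_pos'],proj(f,get_obs()['ee_pos']))
for c,b in (('wrist',(215,300,135,250)),('scene',(232,300,208,266)),('top',(200,255,165,220))):
    if c!='wrist':continue
    x0,x1,y0,y1=b;h=cv2.cvtColor(f['image'],cv2.COLOR_RGB2HSV)[y0:y1,x0:x1]
    m=((h[...,1]>190)&(h[...,2]>110)).astype(np.uint8)
    m=cv2.morphologyEx(m,cv2.MORPH_OPEN,np.ones((3,3),np.uint8))
    nl,lab,st,_=cv2.connectedComponentsWithStats(m);k=1+np.argmax(st[1:,4]);m=(lab==k).astype(np.uint8)
    m=cv2.morphologyEx(m,cv2.MORPH_CLOSE,np.ones((7,7),np.uint8))*1.
    print(m.sum());obs.append((f,m,b))
v,e=fit(obs,ELB,[636.5,90,0,-.89],[0,1,3],[5,5,.1]);print(v,e,np.degrees(v[2]))
s=sil(f,ELB,[v[0],v[1],0,v[2]],obs[0][2]);cv2.imwrite('pics/fit2.png',cv2.resize(np.stack([m,s,0*m],-1)*255,None,fx=5,fy=5,interpolation=0).astype(np.uint8))
E
python3 go.py 636.5 90.5 100 39
```

```text
[636.6   87.23 209.12] [256.12 244.57]
3622.0
[636.52  91.39  -0.89] 182.94509803921568 -50.909628579326174
t 3.17 pos [636.6  87.2 209.1] rpy [-1.7999e+02  5.0000e-02  3.8690e+01] F [ 0.9 -0.  -0.6] w 85.4 
 shift [ 0.0021 -0.0026  0.1091] turn [-0.01  0.05 -0.31]
```

View pics/fit2.png

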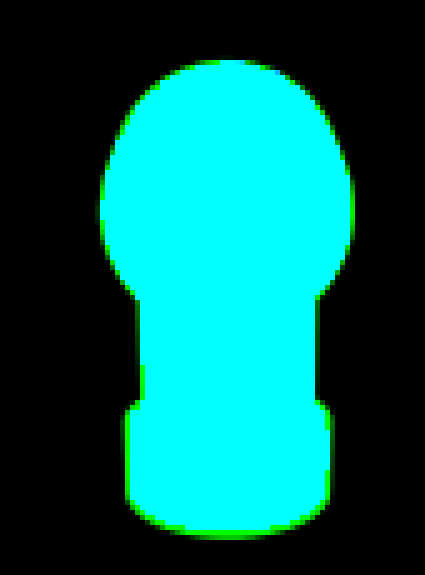

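>>> step_arm(
  steps=[
    [[0.001,-0.001,0.01],[0,0,-0.3]],
    [[0.002,-0.003,0.025],[0,0,-0.3]],
    [[0.002,-0.003,0.045],[0,0,-0.3]],
    [[0.002,-0.003,0.065],[0,0,-0.3]],
    [[0.002,-0.003,0.085],[0,0,-0.3]],
    [[0.002,-0.003,0.1],[0,0,-0.3]],
    [[0.002,-0.003,0.109],[0,0,-0.3]],
    [[0.002,-0.003,0.109],[0,0,-0.3]],
    [[0.002,-0.003,0.109],[0,0,-0.3]],
    [[0.002,-0.003,0.109],[0,0,-0.3]],
  ],
)

```text
clock: 4.0
ee_pos: [637.5, 90.8, 101.6]
tool_rot: [3.14, -0.002, 0.68]
force: [0.5, 0.5, 1.0]
gripper_width: 85.3
```

```bash
python3 go.py 636.7 90.8 36 39
```

```text
t 4.0 pos [637.5  90.8 101.6] rpy [ 1.7992e+02 -9.0000e-02  3.8980e+01] F [0.5 0.5 1. ] w 85.3 
 shift [-0.0007 -0.0006  0.0656] turn [ 0.08 -0.09 -0.02]
```

>>> step_arm(
  steps=[
    [[0,0,0.01],[0,0,0]],
    [[0,0,0.022],[0,0,0]],
    [[-0.0005,0,0.035],[0,0,0]],
    [[-0.0005,0,0.048],[0,0,0]],
    [[-0.0005,0,0.058],[0,0,0]],
    [[-0.0005,0,0.066],[0,0,0]],
    [[-0.0005,0,0.066],[0,0,0]],
    [[-0.0005,0,0.066],[0,0,0]],
    [[-0.0005,0,0.066],[0,0,0]],
    [[-0.0005,0,0.066],[0,0,0]],
  ],
)

```text
clock: 4.83
ee_pos: [637.1, 91.0, 35.2]
tool_rot: [3.14, -0.001, 0.681]
force: [0.6, -0.5, 0.5]
gripper_width: 85.0
```

```bash
python3 - <<'E'
from h import *
f=grab_frame('wrist');save(f,'wrist3.png')
E
python3 go.py 636.7 90.8 36 39
```

```text
t 4.88 pos [637.   91.   35.2] rpy [ 1.7994e+02 -7.0000e-02  3.9030e+01] F [ 0.2 -0.9 -0.1] w 85.5 
 shift [-0.0004 -0.     -0.0008] turn [ 0.06 -0.07  0.03]
```

View pics/wrist3.png

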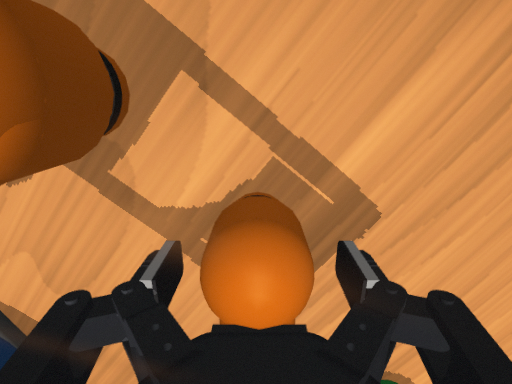

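The orange dome, centred at column 257, sits midway between the fingers at columns about 170 and 350, with no contact. I'll close the gripper.

>>> step_arm(
  steps=[
    [[0,0,0],[0,0,0]],
    [[0,0,0],[0,0,0]],
    [[0,0,0],[0,0,0]],
    [[0,0,0],[0,0,0]],
    [[0,0,0],[0,0,0]],
    [[0,0,0],[0,0,0]],
    [[0,0,0],[0,0,0]],
    [[0,0,0],[0,0,0]],
    [[0,0,0],[0,0,0]],
    [[0,0,0],[0,0,0]],
  ],
  jaw=1,
  grip_force=40,
)

```text
clock: 5.72
ee_pos: [636.6, 91.0, 34.9]
tool_rot: [3.141, -0.001, 0.681]
force: [-1.6, -0.2, 5.5]
gripper_width: 54.7
```

```bash
python3 go.py 636.7 90.8 240 39
```

```text
t 5.72 pos [636.6  91.   34.9] rpy [ 1.7997e+02 -3.0000e-02  3.9030e+01] F [-1.6 -0.2  5.5] w 54.7 
 shift [ 1.000e-04  3.000e-04 -2.051e-01] turn [ 0.03 -0.03  0.03]
```

>>> step_arm(
  steps=[
    [[0,0,-0.005],[0,0,0]],
    [[0,0,-0.02],[0,0,0]],
    [[0,0,-0.045],[0,0,0]],
    [[0,0,-0.075],[0,0,0]],
    [[0,0,-0.105],[0,0,0]],
    [[0,0,-0.135],[0,0,0]],
    [[0,0,-0.165],[0,0,0]],
    [[0,0,-0.19],[0,0,0]],
    [[0,0,-0.205],[0,0,0]],
    [[0,0,-0.21],[0,0,0]],
  ],
)

```text
clock: 6.55
ee_pos: [637.6, 91.1, 247.7]
tool_rot: [3.138, -0.004, 0.681]
force: [0.4, -0.3, -1.9]
gripper_width: 55.0
```

```bash
python3 go.py 531.7 -192 245 68
```

```text
t 6.55 pos [637.6  91.1 247.7] rpy [179.81  -0.23  39.04] F [ 0.4 -0.3 -1.9] w 55.0 
 shift [-0.2605  0.1532  0.0022] turn [  0.24  -0.18 -28.96]
```

>>> step_arm(
  steps=[
    [[-0.01,0.006,0],[0,0,-1]],
    [[-0.03,0.018,0],[0,0,-3]],
    [[-0.06,0.036,0],[0,0,-7]],
    [[-0.09,0.054,0],[0,0,-10]],
    [[-0.12,0.071,0],[0,0,-13.5]],
    [[-0.15,0.088,0],[0,0,-17]],
    [[-0.18,0.106,0],[0,0,-20.5]],
    [[-0.21,0.124,0],[0,0,-24]],
    [[-0.24,0.141,0],[0,0,-27]],
    [[-0.26,0.153,0],[0,0,-29]],
  ],
)

```text
clock: 7.38
ee_pos: [528.8, -193.9, 242.8]
tool_rot: [-3.139, 0.001, 1.189]
force: [0.0, 0.3, -1.0]
gripper_width: 55.2
```

```bash
python3 - <<'E'
from h import *
for c in('wrist','scene','top'):save(grab_frame(c),c+'4.png')
np.set_printoptions(precision=1,suppress=True)
for c in('scene','top'):
    f=grab_frame(c)
    for l in ('elbow_mouth','elbow','pump_socket'):
        for r in mark_of(c,l):print(c,l,r['centre'],round(r['p'],2))
E
python3 go.py 531.7 -192 245 68
```

```text
scene elbow_mouth [448.4, 10.7, 87.2] 0.81
scene elbow_mouth [593.3, -218.1, 274.0] 0.77
scene elbow_mouth [751.3, 15.7, 87.3] 0.68
scene elbow [846.8, 13.9, -0.3] 0.88
scene elbow [495.0, 90.8, -0.1] 0.71
scene elbow [529.0, -191.6, 209.1] 0.55
scene pump_socket [531.3, -191.9, 163.4] 0.73
top elbow_mouth [591.5, -213.3, 271.5] 0.92
top elbow_mouth [445.0, 10.6, 83.1] 0.9
top elbow_mouth [751.7, 12.9, 88.9] 0.69
top elbow [528.9, -191.4, 210.7] 0.89
top elbow [493.8, 88.7, 3.9] 0.85
top elbow [851.8, 12.3, 0.9] 0.85
top pump_socket [533.5, -193.8, 163.3] 0.96
t 7.93 pos [ 531.  -190.6  244.3] rpy [-180.     -0.     68.11] F [-0.2  0.2 -1. ] w 54.7 
 shift [-0.001   0.0011 -0.0007] turn [-0.   -0.    0.11]
```

View pics/wrist4.png

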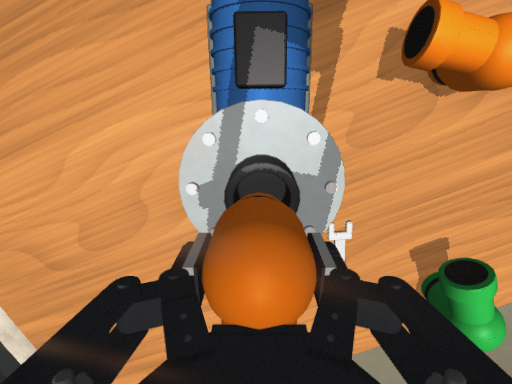

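View pics/scene4.png

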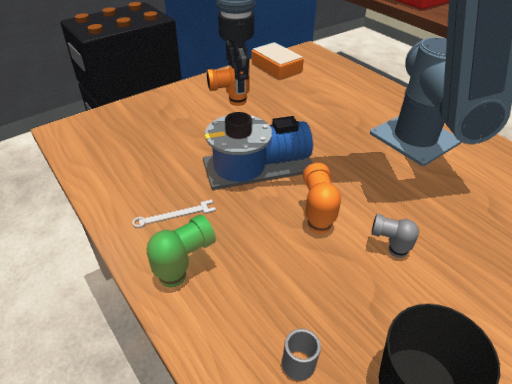

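View pics/top4.png

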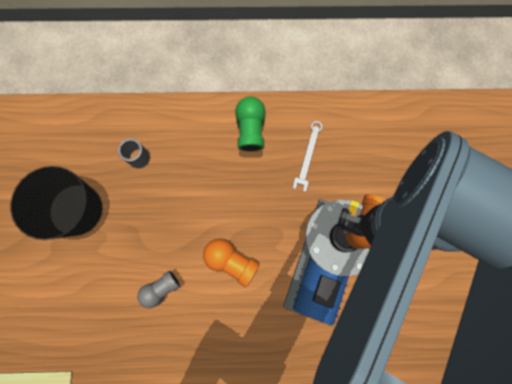

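```bash
python3 - <<'E'
from fit import *
np.set_printoptions(precision=2,suppress=True)
f=grab_frame('wrist');save(f,'wrist5.png');o=get_obs();print(o['ee_pos'],np.degrees(o['tool_rot']))
im=f['image'];cv2.imwrite('pics/w5c.png',cv2.resize(im[90:240,165:355,::-1],None,fx=4,fy=4,interpolation=cv2.INTER_CUBIC))
# flange & rim predicted at (531.7,-192)
for c in ((531.7,-192),):
    for nm,z,r in(('rim',163,34),('bore',163,25),('flange',125,85)):
        uv=np.array([proj(f,p) for p in ring([c[0],c[1],z],Z,r)]);print(nm,uv[:,0].min(),uv[:,0].max(),uv[:,1].min(),uv[:,1].max())
x,y,z=o['ee_pos']
uv=np.array([proj(f,p) for p in ring([x,y,z-35+64],Z,28)]);print('barrel',uv[:,0].min(),uv[:,0].max())
for v in (120,130,150,160,170,180): # row profiles flange edges
    row=cv2.cvtColor(im,cv2.COLOR_RGB2HSV)[v].astype(int);g=np.nonzero((row[:,1]<70)&(row[:,2]>60))[0];g=g[(g>160)&(g<360)];print(v,g.min(),g.max(),(g.min()+g.max())/2)
E
python3 go.py 531.7 -192 245 68
```

```text
[ 530.99 -190.79  244.3 ] [-180.     -0.     68.11]
rim 218.3203484347684 295.2395808637264 160.5837935509003 233.1641821790247
bore 228.48997907881986 285.0467326973444 170.9523346620979 224.2912015121414
flange 173.47195565494263 340.40748026303027 98.13509379578679 258.5869545482582
barrel 200.33539156948987 314.00284483018004
120 201 314 257.5
130 192 323 257.5
150 180 334 257.0
160 178 337 257.5
170 176 339 257.5
180 175 339 257.0
t 7.98 pos [ 531.  -190.8  244.3] rpy [-180.     -0.     68.11] F [-0.3 -0.6 -1.7] w 55.1 
 shift [-0.0009  0.0011 -0.0007] turn [-0.   -0.    0.11]
```

View pics/w5c.png

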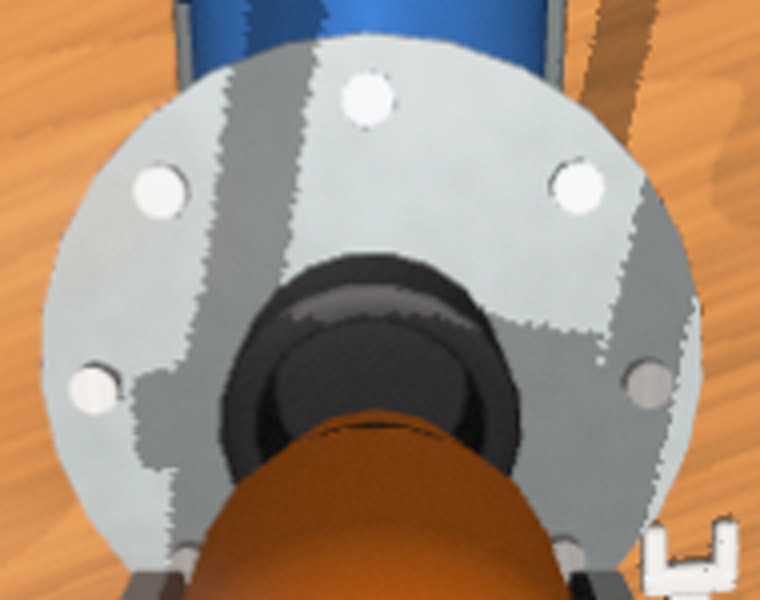

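>>> step_arm(
  steps=[
    [[-0.001,0.001,0.004],[0,0,0]],
    [[-0.001,0.001,0.01],[0,0,0]],
    [[-0.001,0.001,0.016],[0,0,0]],
    [[-0.001,0.001,0.022],[0,0,0]],
    [[-0.001,0.001,0.028],[0,0,0]],
    [[-0.001,0.001,0.034],[0,0,0]],
    [[-0.001,0.001,0.038],[0,0,0]],
    [[-0.001,0.001,0.04],[0,0,0]],
    [[-0.001,0.001,0.04],[0,0,0]],
    [[-0.001,0.001,0.04],[0,0,0]],
  ],
)

```text
clock: 8.82
ee_pos: [531.4, -193.0, 204.4]
tool_rot: [3.141, 0.0, 1.187]
force: [-0.1, 0.8, -1.2]
gripper_width: 55.0
```

```bash
python3 - <<'E'
from h import *
f=grab_frame('scene');a=cv2.resize(f['image'][70:160,190:290,::-1],None,fx=4,fy=4,interpolation=cv2.INTER_CUBIC)
g=grab_frame('wrist');b=cv2.resize(g['image'][140:240,180:340,::-1],None,fx=2.5,fy=2.5,interpolation=cv2.INTER_CUBIC)
b=np.pad(b,((0,360-b.shape[0]),(0,0),(0,0)));cv2.imwrite('pics/s6.png',np.hstack([a,b]))
E
python3 go.py 531.6 -192 178 68
```

```text
t 8.92 pos [ 531.5 -193.1  204.7] rpy [1.7995e+02 1.0000e-02 6.8030e+01] F [-0.7  0.1 -1.6] w 55.2 
 shift [ 0.001  -0.0004  0.0267] turn [0.05 0.01 0.03]
```

View pics/s6.png

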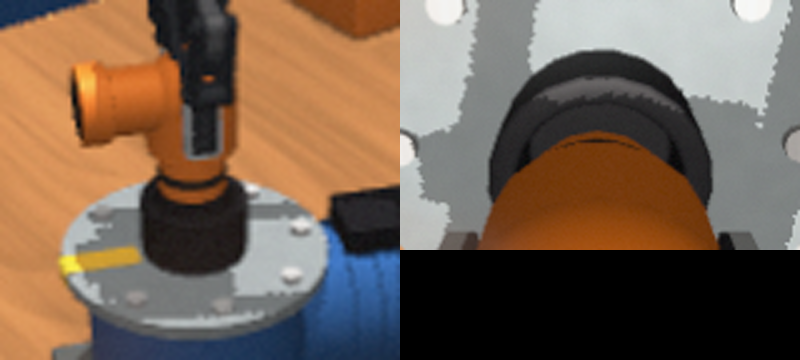

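The spigot is centred over the socket in both views: scene crop column 194, wrist crop column 600. I'll lower it in.

>>> step_arm(
  steps=[
    [[0.0004,0,0.003],[0,0,0]],
    [[0.0005,0,0.007],[0,0,0]],
    [[0.0005,0,0.011],[0,0,0]],
    [[0.0005,0,0.015],[0,0,0]],
    [[0.0005,0,0.019],[0,0,0]],
    [[0.0005,0,0.022],[0,0,0]],
    [[0.0005,0,0.024],[0,0,0]],
    [[0.0005,0,0.026],[0,0,0]],
    [[0.0005,0,0.026],[0,0,0]],
    [[0.0005,0,0.026],[0,0,0]],
  ],
)

```text
clock: 9.75
ee_pos: [531.5, -192.4, 178.3]
tool_rot: [-3.142, -0.0, 1.187]
force: [0.2, -0.4, -0.7]
gripper_width: 54.6
```

```bash
python3 go.py 531.6 -192 168 68
```

```text
t 9.75 pos [ 531.5 -192.4  178.3] rpy [-180.     -0.     68.03] F [ 0.2 -0.4 -0.7] w 54.6 
 shift [ 0.0004 -0.0001  0.0103] turn [-0.   -0.    0.03]
```

No force yet. I'll go on in fine steps until the shoulder seats.

>>> step_arm(
  steps=[
    [[0,0,0.002],[0,0,0]],
    [[0,0,0.004],[0,0,0]],
    [[0,0,0.006],[0,0,0]],
    [[0,0,0.0075],[0,0,0]],
    [[0,0,0.0085],[0,0,0]],
    [[0,0,0.009],[0,0,0]],
    [[0,0,0.0095],[0,0,0]],
    [[0,0,0.01],[0,0,0]],
    [[0,0,0.01],[0,0,0]],
    [[0,0,0.01],[0,0,0]],
  ],
)

```text
clock: 10.58
ee_pos: [531.5, -192.4, 168.3]
tool_rot: [3.142, -0.0, 1.187]
force: [0.5, 0.4, -1.4]
gripper_width: 54.6
```

```bash
python3 go.py 531.6 -192 168 68
```

```text
t 10.58 pos [ 531.5 -192.4  168.3] rpy [180.    -0.    68.03] F [ 0.5  0.4 -1.4] w 54.6 
 shift [ 0.0004 -0.      0.0003] turn [ 0.   -0.    0.03]
```

>>> step_arm(
  steps=[
    [[0,0,0.0005],[0,0,0]],
    [[0,0,0.001],[0,0,0]],
    [[0,0,0.001],[0,0,0]],
    [[0,0,0.0015],[0,0,0]],
    [[0,0,0.0015],[0,0,0]],
    [[0,0,0.002],[0,0,0]],
    [[0,0,0.002],[0,0,0]],
    [[0,0,0.002],[0,0,0]],
    [[0,0,0.002],[0,0,0]],
    [[0,0,0.002],[0,0,0]],
  ],
)

```text
clock: 11.42
ee_pos: [531.6, -192.5, 167.9]
tool_rot: [3.14, 0.0, 1.187]
force: [-4.1, 1.8, 8.8]
gripper_width: 54.9
```

```bash
python3 go.py 531.6 -192 166 68
```

```text
t 11.42 pos [ 531.6 -192.5  167.9] rpy [1.7992e+02 2.0000e-02 6.8040e+01] F [-4.1  1.8  8.8] w 54.9 
 shift [ 0.0005 -0.0002  0.0019] turn [0.08 0.02 0.04]
```

>>> step_arm(
  steps=[
    [[0,0,0.0005],[0,0,0]],
    [[0,0,0.001],[0,0,0]],
    [[0,0,0.0015],[0,0,0]],
    [[0,0,0.002],[0,0,0]],
    [[0,0,0.002],[0,0,0]],
    [[0,0,0.002],[0,0,0]],
    [[0,0,0.002],[0,0,0]],
    [[0,0,0.002],[0,0,0]],
    [[0,0,0.002],[0,0,0]],
    [[0,0,0.002],[0,0,0]],
  ],
)

```text
clock: 12.25
ee_pos: [531.6, -192.5, 167.8]
tool_rot: [3.139, 0.001, 1.188]
force: [-8.1, 3.3, 21.1]
gripper_width: 55.0
```

```bash
python3 - <<'E'
from h import *
f=grab_frame('scene');a=cv2.resize(f['image'][70:170,190:290,::-1],None,fx=5,fy=5,interpolation=cv2.INTER_CUBIC)
cv2.imwrite('pics/s7.png',a)
E
python3 go.py 531.6 -192 166 68
```

```text
t 12.3 pos [ 531.6 -192.5  167.8] rpy [1.7984e+02 3.0000e-02 6.8040e+01] F [-7.7  3.1 21.6] w 55.2 
 shift [ 0.0005 -0.0002  0.0018] turn [0.16 0.03 0.04]
```

View pics/s7.png

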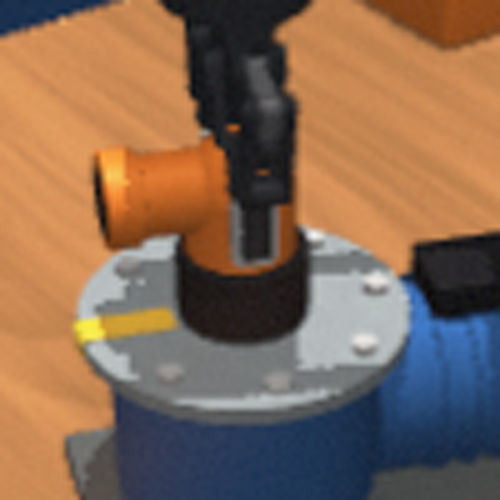

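It stopped hard at z 167.8, matching the expected 168, and no spigot shows above the rim in the scene crop (around (243,265)). I'll relax the push, then open.

>>> step_arm(
  steps=[
    [[0,0,-0.001],[0,0,0]],
    [[0,0,-0.002],[0,0,0]],
    [[0,0,-0.003],[0,0,0]],
    [[0,0,-0.0035],[0,0,0]],
    [[0,0,-0.0035],[0,0,0]],
    [[0,0,-0.0035],[0,0,0]],
    [[0,0,-0.0035],[0,0,0]],
    [[0,0,-0.0035],[0,0,0]],
    [[0,0,-0.0035],[0,0,0]],
    [[0,0,-0.0035],[0,0,0]],
  ],
)

```text
clock: 13.13
ee_pos: [531.6, -192.5, 167.9]
tool_rot: [3.141, 0.0, 1.187]
force: [-0.7, 0.8, 5.0]
gripper_width: 55.2
```

>>> step_arm(
  steps=[
    [[0,0,0],[0,0,0]],
    [[0,0,0],[0,0,0]],
    [[0,0,0],[0,0,0]],
    [[0,0,0],[0,0,0]],
    [[0,0,0],[0,0,0]],
    [[0,0,0],[0,0,0]],
    [[0,0,0],[0,0,0]],
    [[0,0,0],[0,0,0]],
    [[0,0,0],[0,0,0]],
    [[0,0,0],[0,0,0]],
  ],
  jaw=-1,
)

```text
clock: 13.97
ee_pos: [531.5, -192.4, 167.8]
tool_rot: [3.142, 0.0, 1.187]
force: [0.1, 0.7, 0.9]
gripper_width: 85.2
```

```bash
python3 go.py 531.6 -192 300 68
```

```text
t 13.97 pos [ 531.5 -192.4  167.8] rpy [180.     0.    68.03] F [0.1 0.7 0.9] w 85.2 
 shift [ 0.0004 -0.     -0.1322] turn [0.   0.   0.03]
```

>>> step_arm(
  steps=[
    [[0,0,-0.005],[0,0,0]],
    [[0,0,-0.015],[0,0,0]],
    [[0,0,-0.03],[0,0,0]],
    [[0,0,-0.05],[0,0,0]],
    [[0,0,-0.07],[0,0,0]],
    [[0,0,-0.09],[0,0,0]],
    [[0,0,-0.11],[0,0,0]],
    [[0,0,-0.13],[0,0,0]],
    [[0,0,-0.14],[0,0,0]],
    [[0,0,-0.14],[0,0,0]],
  ],
)

```text
clock: 14.8
ee_pos: [532.6, -193.0, 311.4]
tool_rot: [3.135, 0.001, 1.187]
force: [1.0, -0.1, 0.4]
gripper_width: 85.6
```

```bash
python3 go.py 330 -420 310 68
```

```text
t 14.8 pos [ 532.6 -193.   311.4] rpy [1.7965e+02 5.0000e-02 6.8040e+01] F [ 1.  -0.1  0.4] w 85.6 
 shift [-0.2863 -0.103   0.001 ] turn [0.35 0.05 0.04]
```

>>> step_arm(
  steps=[
    [[-0.02,-0.007,0],[0,0,0]],
    [[-0.05,-0.018,0],[0,0,0]],
    [[-0.085,-0.03,0],[0,0,0]],
    [[-0.12,-0.043,0],[0,0,0]],
    [[-0.155,-0.056,0],[0,0,0]],
    [[-0.19,-0.068,0],[0,0,0]],
    [[-0.225,-0.081,0],[0,0,0]],
    [[-0.255,-0.092,0],[0,0,0]],
    [[-0.275,-0.099,0],[0,0,0]],
    [[-0.286,-0.103,0],[0,0,0]],
  ],
)

```text
clock: 15.63
ee_pos: [326.7, -420.7, 306.5]
tool_rot: [-3.14, -0.001, 1.185]
force: [1.3, 0.6, -0.6]
gripper_width: 85.3
```

```bash
python3 - <<'E'
from fit import *
np.set_printoptions(precision=2,suppress=True)
fs={c:grab_frame(c) for c in('scene','top')}
for c in fs:save(fs[c],c+'8.png')
a=cv2.resize(fs['scene']['image'][80:170,190:290,::-1],None,fx=4,fy=4,interpolation=cv2.INTER_CUBIC)
b=cv2.resize(fs['top']['image'][185:285,295:395,::-1],None,fx=3.6,fy=3.6,interpolation=cv2.INTER_CUBIC);cv2.imwrite('pics/f8.png',np.hstack([a,b]))
for c in fs:
    for l in ('elbow_mouth','elbow','grey_elbow'):
        for r in mark_of(c,l):print(c,l,np.array(r['centre']),round(r['p'],2))
obs=[]
for n,b in (('scene',(200,270,80,140)),('top',(315,385,190,265))):
    f=fs[n];x0,x1,y0,y1=b;h=cv2.cvtColor(f['image'],cv2.COLOR_RGB2HSV)[y0:y1,x0:x1]
    m=((h[...,1]>190)&(h[...,2]>80)&(h[...,0]<20)).astype(np.uint8)
    nl,lab,st,_=cv2.connectedComponentsWithStats(m);k=1+np.argmax(st[1:,4]);m=(lab==k).astype(np.uint8)
    m=cv2.morphologyEx(m,cv2.MORPH_CLOSE,np.ones((5,5),np.uint8))*1.
    print(n,m.sum());obs.append((f,m,b))
E2=[ELB[0],ELB[2],ELB[3]]
for nm,o in(('both',obs),('scene',obs[:1]),('top',obs[1:])):
    v,e=fit(o,E2,[531.6,-192,133,-.38],[0,1,2,3] if nm=='both' else [0,1,3],[5,5,5,.1] if nm=='both' else [5,5,.1]);print(nm,v,np.degrees(v[-1]),e)
print(get_obs()['clock'],get_obs()['ee_pos'])
E
```

```text
scene elbow_mouth [752.4  11.1  89. ] 0.87
scene elbow_mouth [ 595.6 -215.1  197.7] 0.8
scene elbow_mouth [450.4  11.5  86. ] 0.71
scene elbow [497.   89.2  -0.5] 0.92
scene elbow [846.7  14.7   0.9] 0.89
scene elbow [ 531.5 -191.3  134.1] 0.74
scene grey_elbow [405.8 249.6  -4. ] 0.83
top elbow_mouth [751.2  12.3  85.7] 0.96
top elbow_mouth [ 590.9 -217.2  198.4] 0.75
top elbow [ 533.4 -195.6  135.4] 0.92
top elbow [492.3  88.4   4.8] 0.89
top elbow [854.5  15.    0.7] 0.7
top grey_elbow [407.6 253.9  -2.2] 0.79
scene 810.0
top 1015.0
both [ 532.82 -192.47  133.67   -0.38] -21.747328760385784 366.88235294117646
scene [ 532.04 -193.8    -0.48] -27.496209521841923 135.6627450980392
top [ 532.4  -190.07   -0.42] -24.0052329324449 216.14117647058825
16.0333 [ 329.99 -418.04  307.89]
```

View pics/f8.png

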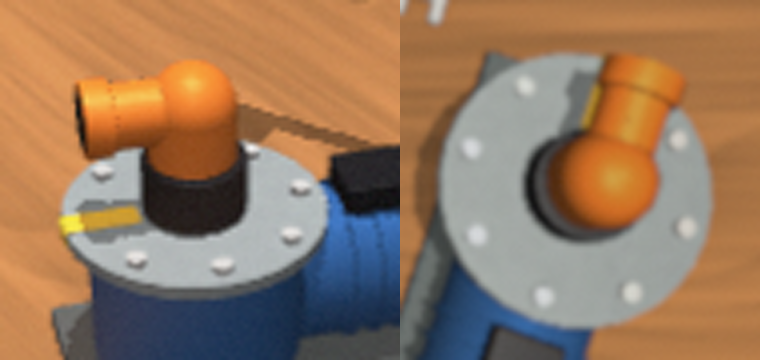

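View pics/scene8.png

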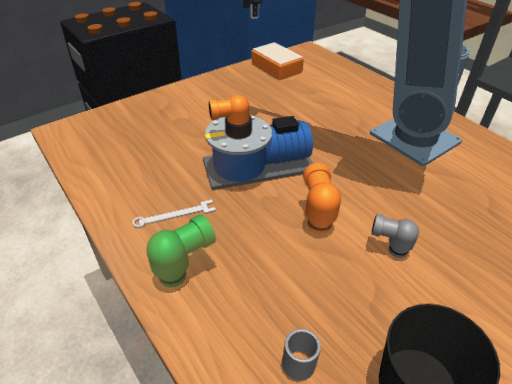

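Elbow heights (133–135) and position agree. The single-view yaw fits scatter from −22 to −27°, because the dark mouth gets cut out of the scene mask. I have time for one more wrist look from above.

>>> step_arm(
  steps=[
    [[0.02,0.007,-0.005],[0,0,0]],
    [[0.05,0.018,-0.01],[0,0,0]],
    [[0.085,0.03,-0.02],[0,0,0]],
    [[0.12,0.043,-0.03],[0,0,0]],
    [[0.155,0.056,-0.03],[0,0,0]],
    [[0.19,0.068,-0.03],[0,0,0]],
    [[0.225,0.07,-0.03],[0,0,0]],
    [[0.255,0.07,-0.03],[0,0,0]],
    [[0.275,0.07,-0.03],[0,0,0]],
    [[0.286,0.07,-0.03],[0,0,0]],
  ],
)

```text
clock: 16.87
ee_pos: [501.9, -176.4, 338.1]
tool_rot: [3.141, -0.001, 1.192]
force: [-0.5, -0.2, 0.7]
gripper_width: 85.3
```

```bash
python3 - <<'E'
from fit import *
np.set_printoptions(precision=2,suppress=True)
grab_frame('wrist');grab_frame('wrist');f=grab_frame('wrist');save(f,'wrist9.png');print(get_obs()['ee_pos'],get_obs()['clock'])
print([proj(f,p) for p in((532,-192,197),(595,-217,197))])
b=(180,345,110,300);x0,x1,y0,y1=b;h=cv2.cvtColor(f['image'],cv2.COLOR_RGB2HSV)[y0:y1,x0:x1]
m=((h[...,1]>190)&(h[...,2]>80)&(h[...,0]<20)).astype(np.uint8)
m=cv2.morphologyEx(m,cv2.MORPH_OPEN,np.ones((5,5),np.uint8))
nl,lab,st,_=cv2.connectedComponentsWithStats(m);k=1+np.argmax(st[1:,4]);print(st[k]);m=(lab==k)*1.
v,e=fit([(f,m,b)],[ELB[0],ELB[2],ELB[3]],[532,-192,133,-.38],[0,1,3],[5,5,.1]);print(v,np.degrees(v[-1]),e)
E
```

```text
[ 501.07 -179.42  337.97] 17.0167
[array([256.5 , 207.65]), array([256.73, 259.58])]
[  53   68   48   93 3437]
[ 532.55 -192.02   -0.38] -21.665251521054863 288.02352941176474
```

View pics/wrist9.png

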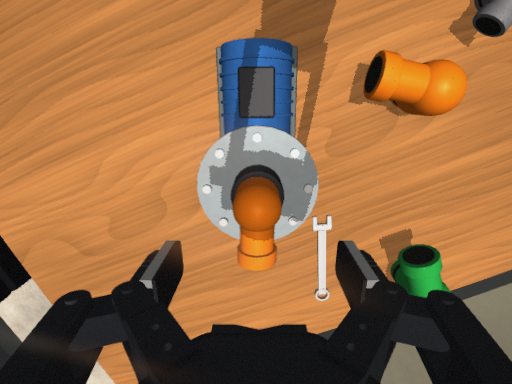

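The wrist view shows the motor (column 257), flange (257) and elbow branch (257) all in one line. The elbow's yaw is −21.7° against about −22° for the mark, and nothing touches the robot. I'm handing it in.

```bash
python3 -c "
from plant import *
o=get_obs();print(o['clock'],o['force']);print(job_done())"
```

```text
17.0167 [-0.03304845 -0.52375406 -0.04955664]
the job is handed in; nothing more can be done
None
```

The small orange elbow is in the pump socket with its shoulder on the rim. Its mouth faces the way the yellow mark points, and the gripper has let go and backed off. I handed the job in at 17.0 s.

**What I did:** I gripped the elbow across its barrel, lifted it, turned it about 29° and lowered it until it stopped hard. It stopped at TCP z 167.8 mm, where 168 was expected. I pressed with about 22 N, then eased off before opening.

**Last checks:**
- **Position and height:** a fit to the scene and top views puts the elbow at (532.8, −192.5, 133.7). The seated height should be 133.
- **Direction:** a wrist view from above gives a yaw of −21.7°, against about −22° for the mark, in line with the motor.
- **Other things:** the grey elbow is still standing where it was, and nothing else was touched.

**Disagreements:** direction fits from one camera alone were off, −24° from the top view and −27.5° from the scene view. In the scene view I put this down to the dark mouth being cut from the outline. The combined fit and the wrist view both gave −21.7°, so I relied on those.

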